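# Pack the parts tins into the carrying frame

## Robot

A 6-joint arm with a two-finger parallel gripper is mounted at the origin on the work surface. World frame = base frame: x ahead of the robot, y to its left, z up, the work surface at z = 0. Lengths are in mm, angles in rad, forces in N, time in s.
With the tool pointing down it reaches from about 400 to 825 mm from the base axis. Payload 7 kg.
Tool frame: the origin (TCP) lies on the mounting face of the last link; the fingertips stand 178 mm ahead of it and the grasp point (between the pads) lies 159 mm ahead of it; z points along the fingers, y is the line along which they close (so a half turn about z gives the same grasp; the last joint's range is limited). The gripper opens to 88 mm and grips with 3 to 60 N. Pads are 19 mm wide; open, the fingers measure 130 mm over their backs; the gripper's body (78 mm by 193 mm) begins 47 mm behind the grasp point.
Start: joints at [-0.822, 0.359, 0.012, 0, -1.224, -0.288], TCP at [300.121, -604.586, 404.661] pointing down, gripper open.
Joint ranges: [-3.07, 3.07], [-1.43, 2.12], [-1.02, 1.25], [-3.03, 1.67], [-3.05, -0], [-3.03, 3.03]. Speed limits (rad/s): [2.39, 2.39, 3.01, 3.14, 3.14, 3.14].

## Interface

Orientations are given as a unit quaternion [w, x, y, z].
In Python, from workcell import get_obs, read_camera, camera_params, hand_in gives the robot as it stands.
- The arm moves only by the shell command python3 -m jog 'ROWS' [FORCE]. ROWS is text: rows parted by semicolons, each of 7 numbers parted by spaces: the closure, from -1 (fully open) to 1 (shut), then the shift along the tool's x, y, z in m, then the turn, a rotation vector about the tool's x, y, z in degrees. A call has 1 to 5 rows; each row shifts and turns the commanded pose from where the row before left it, along the tool's axes as they then stand; what a row does not reach is not made up. A row lasts 1/10 s, in which the tool goes at most 50 mm and 8.59 degrees, less where a joint would pass 70% of its speed; a pose out of reach is approached as far as the arm can. A call is refused whole if a number of a shift passes 0.05 or a number of a turn 8.59, either way. A call with a gripper value outside its range is refused whole. The fingers move at their own pace and stop on an object; FORCE is the grip in N (left out, the last holds). Time passes only in rows, so rows that do not move let the fingers close. It gives the time, the measured TCP pose, the force, the opening and the grip force at its end, in the units of the state.
- get_obs(): the state, without advancing time (a new reading comes with each control period).
- read_camera(name): name is "scene" or "top" or "wrist"; returns (picture, depth): 420x560x3 uint8, red, green, blue; 420x560 float32, mm along the optical axis (not along the pixel's ray), 0 where there is no reading.
- camera_params(name): a dict with "fx", "fy", "cx", "cy" (pixels), "world_to_cam" (4x4, takes a point from world to camera coordinates); the wrist camera has in their place "hand_eye" (4x4, takes a point from camera to tool coordinates, whose origin is the TCP and whose axes are the flange's). Camera axes: x right, y up, looking along -z (the intrinsics and any distortion apply to the point x, -y, -z); pixel columns grow to the right and rows downward; lengths in mm; the calibration is good to about 2 mm. A picture is of the moment at which its call begins: read the wrist's pose just before it. camera_params takes no time and is no camera call.
- hand_in(): hands the job in; it is judged then, once.
The state is a dict: "time_s": time; "q": joint angles; "dq": joint speeds; "tau": joint torques, N m; "tool_pos": TCP position; "tcp_rot": TCP orientation; "force": force on the tool from outside, world axes, zero at the start; "torque": the same for the moment, N m; "opening": opening from 0.0 (shut) to 1.0 (fully open); "gripper_force": force on a finger pad.
Only numpy, scipy, OpenCV 4.12 (cv2) and the standard library are available. Lean on these libraries where they do the work, as an engineer would, in place of code of your own. Each camera call takes 0.05 s, during which the arm holds its last target. There are 200 camera calls.

## Task

Pack the parts tins for the stockroom: lift the cover off the carrying frame and lay it flat on the bench, clear of the frame, then stack every tin on the bench in one square column on the rubber patch of the frame's floor, the heavy red tin at the very bottom, long sides running from wall to wall (either face of a tin may be up). Then seat the cover back on both pins, fully down, and let go; leave the other things on the bench where they are.

Things in the scene. Friction and masses are not known exactly. Their poses are not given: they have to be found in the camera images.
- frame: Fixed plywood carrying frame: floor board 110 (x) x 204 (y) x 10 thick, two upright walls 70 (x) x 16 (y) at y = -92 and +92, tops 165 above the bench, 168 clear between; open at +x and -x. Black rubber patch 52 (x) x 82 (y) in mid floor. On the middle of each wall top a brass pin, 8 diameter, 14 high, tapered tip. Origin: middle of the underside on the bench; z up; y from wall to wall.
- frame_floor (a point): middle of the rubber patch on the frame's floor, 10 above the bench; axes as the frame's
- frame_top (a point): point midway between the two wall tops, 165 above the bench, where the centre of the cover's underside lies when it is seated; axes as the frame's
- cover: Loose white plate 84 (x) x 212 (y) x 6 thick, 0.17 to 0.29 kg, holes of 12 diameter at y = -92 and +92 that go loosely over the pins. In its middle an upright dark wooden grip 14 (x) x 44 (y), reaching 36 above the plate's underside. Origin: centre of the underside, z up. Starts seated on the frame; a half turn makes no difference.
- tin_red: Heavy red closed tin, 50 (x) x 80 (y) x 24 high, 0.27 to 0.41 kg, flat top and bottom. Origin: centre of the underside, z up. Lies upright on the mat at the start, in any of the places shared with the other tins and the dish.
- tin_1: Lightweight, bare aluminium, closed tin, 50 (x) x 80 (y) x 24 high, 0.08 to 0.17 kg, flat top and bottom. Origin: centre of the underside, z up. May be absent.
- tin_2: Lightweight, blue, closed tin, 50 (x) x 80 (y) x 24 high, 0.08 to 0.17 kg, flat top and bottom. Origin: centre of the underside, z up. May be absent.
- tin_3: Lightweight, yellow, closed tin, 50 (x) x 80 (y) x 24 high, 0.08 to 0.17 kg, flat top and bottom. Origin: centre of the underside, z up. May be absent.
- tin_4: Lightweight, white, closed tin, 50 (x) x 80 (y) x 24 high, 0.08 to 0.17 kg, flat top and bottom. Origin: centre of the underside, z up. May be absent.
- tin_5: Lightweight, black, closed tin, 50 (x) x 80 (y) x 24 high, 0.08 to 0.17 kg, flat top and bottom. Origin: centre of the underside, z up. May be absent.
- dish: Bystander: white bowl, 70 across the rim, 25 high, standing among the tins. Origin: centre of the underside.
- brush_pot: Bystander: steel pot, 72 across, 100 high, at the far side of the mat. Origin: centre of the underside.
- glue_jar: Bystander: closed jar, 52 across, 70 high, at the far side. Origin: centre of the underside.
- marker: Bystander: yellow marker pen lying along its x, about 120 long, 18 thick, near the robot on the right.
- oil_bottle: Bystander: small amber bottle, 40 across, 90 high, on the robot's side of the frame. Origin: centre of the underside.
- pin_hammer: Bystander: small hammer 200 long lying along its x, beyond the frame.
There are look-alikes about, which are no part of the job. What is shaped like the tin_4 but purple or turquoise is not meant.

How it is judged (in metres and radians):
On the way, in this order (a step that is already met when the one before it is completed fails the run):
1. the cover lies flat on the bench, its centre over 100 mm from the frame's, let go (height (world z) of cover below 0.008 m and angle between cover's own z axis and vertical below 0.06 rad and horizontal distance between cover and frame above 0.1 m and contact force between the fingers and cover below 0.2 N), for 0.2 s.
2. the red tin lies on the rubber patch, square and let go (horizontal distance between tin_red and frame_floor below 0.012 m and angle between the y axis of tin_red and the y axis of frame, either way round below 0.15 rad and angle between the z axis of tin_red and the z axis of frame, either way round below 0.08 rad and (z of tin_red in the frame of frame_floor below 0.006 m or (angle between tin_red's own z axis and vertical above 3 rad and z of tin_red in the frame of frame_floor below 0.03 m)) and contact force between the fingers and tin_red below 0.2 N), for 0.2 s.
3. all tins stand in one square column on the patch, red at the bottom, at rest and let go (all of step 2 and horizontal distance between each of tin_1, tin_2, tin_3, tin_4, tin_5 and frame_floor below 0.012 m and angle between the y axis of each of tin_1, tin_2, tin_3, tin_4, tin_5 and the y axis of frame, either way round below 0.15 rad and angle between the z axis of each of tin_1, tin_2, tin_3, tin_4, tin_5 and the z axis of frame, either way round below 0.08 rad and linear speed of each of tin_red, tin_1, tin_2, tin_3, tin_4, tin_5 below 0.03 m/s and contact force between the fingers and tin_1 below 0.2 N and contact force between the fingers and tin_2 below 0.2 N and contact force between the fingers and tin_3 below 0.2 N and contact force between the fingers and tin_4 below 0.2 N and contact force between the fingers and tin_5 below 0.2 N), for 0.2 s.
At the end, for the whole second after the job is handed in: All tins present form one column in the frame, red lowest, each flat (either face up), within 12 mm of the middle of the patch, long side within 0.15 rad of the frame's y; the cover lies level on both wall tops over the pins (within 4 mm in height, 7 mm sideways); all at rest (horizontal distance between each of tin_red, tin_1, tin_2, tin_3, tin_4, tin_5 and frame_floor below 0.012 m and angle between the y axis of each of tin_red, tin_1, tin_2, tin_3, tin_4, tin_5 and the y axis of frame, either way round below 0.15 rad and angle between the z axis of each of tin_red, tin_1, tin_2, tin_3, tin_4, tin_5 and the z axis of frame, either way round below 0.08 rad and (z of tin_red in the frame of frame_floor below 0.006 m or (angle between tin_red's own z axis and vertical above 3 rad and z of tin_red in the frame of frame_floor below 0.03 m)) and linear speed of each of tin_red, tin_1, tin_2, tin_3, tin_4, tin_5, cover below 0.03 m/s and horizontal distance between cover and frame_top below 0.007 m and z of cover in the frame of frame_top between -0.004 and 0.004 m and angle between cover's own z axis and vertical below 0.04 rad and angle between the y axis of cover and the y axis of frame, either way round below 0.1 rad); the robot touches nothing.
It fails at once if a bystander was moved more than 50 mm (distance of any of dish, brush_pot, glue_jar, marker, oil_bottle, pin_hammer from where it was at the start of the episode above 0.05 m).
Of tin_1, tin_2, tin_3, tin_4, tin_5 only 3 to 5 are there at a start; the rules pass over those that are not, and their reading is None.
At some moment in a run one of tin_red, tin_1, tin_2, tin_3, tin_4, tin_5 may be knocked a few centimetres aside while the robot is not near it.
Once in a run the grip may slacken for a moment while it holds something.
It also fails if it takes over 210 s, if anything falls off the work surface, if the arm or the gripper's body presses on something with over 40 N, if the wrist force passes 120 N, or if a joint passes its speed limit or range.

## Working session

There is one attempt and no reset: what is moved stays moved. The work goes in short steps, Python scripts to look and compute and a shell command to move; the robot and the scene stay as the last step left them, time stands still between calls to the robot, and variables do not carry over. Pictures are saved under pics/ and viewed, at most 14 in all, crops included, and the job is handed in when it is done.

```bash
ls; mkdir -p pics; python3 - <<'E'
from workcell import *
import cv2
for n in("scene","top"):
    p,d=read_camera(n); cv2.imwrite(f"pics/{n}0.png",p[:,:,::-1]); import numpy as np; np.savez(f"{n}0.npz",p=p,d=d)
    c=camera_params(n);print(c)
print(camera_params("wrist"));print(get_obs())
E
```

```text
pics
{'fx': 481.367841204507, 'fy': 481.367841204507, 'cx': 282.3018108877989, 'cy': 211.62656261581128, 'world_to_cam': array([[-6.45131210e-01,  7.63936006e-01, -1.44048567e-02,
         3.01460218e+02],
       [-5.31683081e-01, -4.35298189e-01,  7.26518126e-01,
         2.13926656e+02],
       [ 5.48742948e-01,  4.76358337e-01,  6.86996297e-01,
        -1.69850641e+03],
       [ 0.00000000e+00,  0.00000000e+00,  0.00000000e+00,
         1.00000000e+00]])}
{'fx': 480.6891134025269, 'fy': 480.6891134025269, 'cx': 280.3648851875306, 'cy': 202.652780331514, 'world_to_cam': array([[ 2.42174366e-02, -9.99649276e-01, -1.07163509e-02,
         3.07835871e+01],
       [ 9.94997697e-01,  2.30627611e-02,  9.71992393e-02,
        -5.45579554e+02],
       [-9.69180006e-02, -1.30166608e-02,  9.95207249e-01,
        -1.21429551e+03],
       [ 0.00000000e+00,  0.00000000e+00,  0.00000000e+00,
         1.00000000e+00]])}
{'fx': 319.03048676039845, 'fy': 319.03048676039845, 'cx': 278.91864212742433, 'cy': 207.26489593200546, 'hand_eye': array([[-2.44997862e-04,  9.52540719e-01,  3.04411102e-01,
   
[... 289 characters left out ...]
: 0.1, 'q': array([-8.21925439e-01,  3.59356675e-01,  1.11781548e-02, -3.24912404e-04,
       -1.22409002e+00, -2.88089844e-01]), 'dq': array([ 1.04944925e-03, -9.08711694e-04,  7.96498163e-04,  1.83063773e-03,
       -7.25064781e-04,  1.23617611e-05]), 'tau': array([-4.82321557e-03, -5.84161627e+01,  2.93748611e+01,  7.01576695e+00,
        1.00813323e-02, -7.14292037e-05]), 'tool_pos': array([ 300.06678699, -604.46220799,  403.79848019]), 'tcp_rot': array([-2.32111551e-04, -2.28303826e-01,  9.73589646e-01,  7.15058139e-04]), 'force': array([ 0.30165272,  0.27008728, -0.09372338]), 'torque': array([ 0.01574562,  0.02022305, -0.00258528]), 'gripper_force': 0.0, 'opening': 1.0014231003900673}
```

View pics/top0.png

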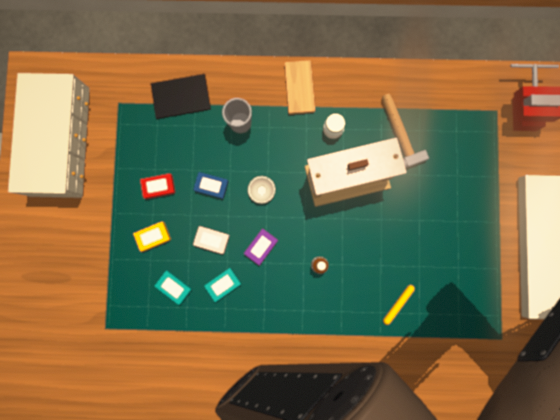

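View pics/scene0.png

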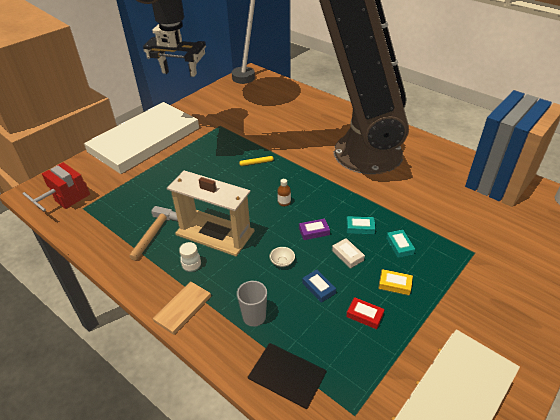

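The top view shows red (157,186), blue (211,185), yellow (152,236) and white (211,240) tins. The purple tin at (261,247) and the turquoise ones at (172,288) and (222,285) are look-alikes. The frame and cover sit around (356,170).

```bash
cat > h.py <<'E'
from workcell import *
import numpy as np, cv2
from scipy.spatial.transform import Rotation as R
def world(name, pd=None):
    if name=="wrist": o=get_obs()
    p,d=pd if pd else read_camera(name); c=camera_params(name)
    v,u=np.mgrid[:420,:560]
    P=np.stack([(u-c["cx"])/c["fx"]*d,-(v-c["cy"])/c["fy"]*d,-d],-1)
    if name=="wrist":
        H=c["hand_eye"]; r=R.from_quat(o["tcp_rot"],scalar_first=True).as_matrix()
        W=(P@H[:3,:3].T+H[:3,3])@r.T+o["tool_pos"]
    else:
        T=c["world_to_cam"]; W=(P-T[:3,3])@T[:3,:3]
    W[d==0]=np.nan
    return p,W
def blobs(p,W,z0,z1,amin=60,show=True,open_=True):
    """flat-top regions with z in [z0,z1]; -> centre, long-axis yaw, size, z, colour, pixel"""
    m=((W[...,2]>z0)&(W[...,2]<z1)).astype(np.uint8)
    if open_: m=cv2.morphologyEx(m,cv2.MORPH_OPEN,np.ones((3,3),np.uint8))
    n,l,s,c=cv2.connectedComponentsWithStats(m)
    out=[]
    for i in range(1,n):
        if s[i,4]<amin: continue
        w=W[l==i]; (cx,cy),sz,a=cv2.minAreaRect(w[:,:2].astype(np.float32))
        b=cv2.boxPoints(((cx,cy),sz,a)); e=[b[1]-b[0],b[2]-b[1]]; e=max(e,key=np.linalg.norm)
        yaw=np.degrees(np.arctan2(e[1],e[0]))%180
        col=np.median(p[l==i],0).astype(int)
        out.append(((cx,cy),yaw,sz,np.median(w[:,2]),col,c[i]))
        if show: print("c(%.1f %.1f) yaw %.1f size %.0fx%.0f z %.1f n%d"%(cx,cy,yaw,*sz,np.median(w[:,2]),s[i,4]),"rgb",np.percentile(p[l==i],15,axis=0).astype(int),"px",c[i].astype(int))
    return out
def go(x,y,z,close):
    """shift for the grasp point to go to x,y,z with the closing line at angle close (deg, world)."""
    o=get_obs(); r=R.from_quat(o["tcp_rot"],scalar_first=True); g=o["tool_pos"]+r.apply([0,0,159])
    ty=r.apply([0,1,0]); t=(np.degrees(np.arctan2(ty[1],ty[0]))-close+90)%180-90  # tool z down: +turn lowers world yaw
    tz=r.apply([0,0,1]); tilt=r.inv().apply(np.cross(tz,[0,0,-1]))
    r2=r*R.from_rotvec([0,0,np.radians(t)])
    print("grasp pt",g.round(1),"turn z %.2f"%t,"tilt fix",np.degrees(tilt).round(2),"then shift",(r2.inv().apply(np.array([x,y,z])-g)/1000).round(4),"opening %.2f"%o["opening"],"q6 %.2f"%o["q"][5], "t %.1f"%o["time_s"])
E
python3 - <<'E'
from h import *
for n in("top","scene"):
    print(n)
    f=np.load(n+"0.npz"); p,W=world(n,(f["p"],f["d"]))
    W[(W[...,0]<380)|(W[...,0]>900)|(abs(W[...,1])>450)]=np.nan
    blobs(p,W,17,32); print("cover"); blobs(p,W,163,181); print("grip"); blobs(p,W,188,215,15); print("floor");blobs(p,W,6,14)
E
```

```text
top
c(751.2 -280.5) yaw 16.3 size 198x67 z 24.9 n775 rgb [184 141  88] px [403 134]
c(588.3 227.3) yaw 76.2 size 81x51 z 24.4 n594 rgb [ 49  90 124] px [210 184]
c(583.1 366.8) yaw 102.7 size 50x82 z 24.6 n594 rgb [222  33  20] px [156 185]
c(451.1 375.0) yaw 113.6 size 51x82 z 24.5 n605 rgb [253 205   0] px [151 235]
c(445.8 220.8) yaw 74.8 size 81x51 z 24.5 n615 rgb [250 228 189] px [210 239]
c(431.4 92.0) yaw 144.5 size 51x80 z 24.8 n611 rgb [151  76 155] px [260 246]
cover
c(620.1 -130.8) yaw 105.1 size 84x213 z 171.5 n3200 rgb [249 229 192] px [356 165]
grip
c(619.9 -130.7) yaw 105.5 size 14x45 z 201.2 n140 rgb [125  77  49] px [358 163]
floor
c(829.8 320.0) yaw 102.0 size 100x150 z 9.6 n1374 rgb [48 42 37] px [181  94]
c(588.4 -170.0) yaw 104.7 size 28x91 z 10.4 n248 rgb [137 106  68] px [363 188]
c(563.0 -81.1) yaw 108.1 size 27x78 z 10.0 n204 rgb [136 105  66] px [328 196]
scene
c(753.6 -275.4) yaw 12.4 size 201x76 z 23.1 n454 rgb [156 120  78] px [152 227]
c(435.7 94.7) yaw 143.8 size 55x82 z 22.5 n355 rgb [118  45 130] px [313 226]
c(449.5 222.6) yaw 73.5 size 83x54 z 22.4 n421 rgb [233 208 176] px [348 250]
c(591.2 229.2) yaw 75.6 size 84x52 z 22.6 n495 rgb [ 37  72 107] px [319 283]
c(454.2 377.2) yaw 113.7 size 55x80 z 22.7 n497 rgb [246 195  26] px [396 279]
c(586.7 369.7) yaw 103.2 size 53x80 z 23.0 n587 rgb [202  25  19] px [365 310]
cover
c(623.3 -128.8) yaw 105.5 size 91x217 z 169.4 n1509 rgb [206 180 152] px [209 190]
grip
c(623.2 -128.1) yaw 108.1 size 19x46 z 197.7 n105 rgb [77 51 34] px [206 181]
floor
c(602.9 -199.4) yaw 60.9 size 60x32 z 8.4 n69 rgb [111  88  59] px [201 217]
c(624.5 -132.1) yaw 106.2 size 109x199 z 9.0 n864 rgb [44 39 32] px [211 232]
c(575.2 88.5) yaw 140.8 size 25x47 z 9.1 n65 rgb [215 194 161] px [281 255]
c(833.1 322.4) yaw 101.7 size 101x150 z 8.6 n2096 rgb [36 32 27] px [288 374]
```

```bash
python3 -c "
from h import *
go(620,-131,260,15.3)"
```

```text
grasp pt [ 299.9 -604.3  244.8] turn z -78.91 tilt fix [ 0.09 -0.01  0.  ] then shift [-0.3721 -0.4336 -0.0148] opening 1.00 q6 -0.29 t 0.1
```

```bash
T='-1 0 0 0 0 0 -7.89'; S='-1 -0.0248 -0.0289 -0.001 0 0 0'; : ; python3 -m jog '-1 0 0 0 0 0 -7.89;-1 0 0 0 0 0 -7.89;-1 0 0 0 0 0 -7.89;-1 0 0 0 0 0 -7.89;-1 0 0 0 0 0 -7.89'
python3 -m jog '-1 0 0 0 0 0 -7.89;-1 0 0 0 0 0 -7.89;-1 0 0 0 0 0 -7.89;-1 0 0 0 0 0 -7.89;-1 0 0 0 0 0 -7.89'
python3 -m jog '-1 -0.0248 -0.0289 -0.001 0 0 0;-1 -0.0248 -0.0289 -0.001 0 0 0;-1 -0.0248 -0.0289 -0.001 0 0 0;-1 -0.0248 -0.0289 -0.001 0 0 0;-1 -0.0248 -0.0289 -0.001 0 0 0'
python3 -m jog '-1 -0.0248 -0.0289 -0.001 0 0 0;-1 -0.0248 -0.0289 -0.001 0 0 0;-1 -0.0248 -0.0289 -0.001 0 0 0;-1 -0.0248 -0.0289 -0.001 0 0 0;-1 -0.0248 -0.0289 -0.001 0 0 0'
python3 -m jog '-1 -0.0248 -0.0289 -0.001 0 0 0;-1 -0.0248 -0.0289 -0.001 0 0 0;-1 -0.0248 -0.0289 -0.001 0 0 0;-1 -0.0248 -0.0289 -0.001 0 0 0;-1 -0.0248 -0.0289 -0.001 0 0 0'
python3 -m jog '-1 0 0 0 0 0 0;-1 0 0 0 0 0 0;-1 0 0 0 0 0 0'
python3 - <<'E'
from h import *
go(620,-131,193,15.3)
p,W=world("wrist"); print("wrist"); blobs(p,W,188,215,60); blobs(p,W,163,181)
E
```

```text
time_s: 0.6
tool_pos: [300.1, -604.5, 404.1]
tcp_rot: [0.0, -0.546, 0.838, 0.001]
force: [0.4, 0.0, 0.3]
opening: 0.998
gripper_force: 0.0
time_s: 1.1
tool_pos: [300.1, -604.5, 404.1]
tcp_rot: [-0.0, 0.797, -0.604, -0.0]
force: [-0.5, 0.8, -0.1]
opening: 1.001
gripper_force: 0.0
time_s: 1.6
tool_pos: [407.3, -445.5, 409.3]
tcp_rot: [-0.0, 0.795, -0.607, -0.0]
force: [1.0, 0.3, 0.5]
opening: 1.002
gripper_force: 0.0
time_s: 2.1
tool_pos: [514.0, -287.6, 414.5]
tcp_rot: [0.0, 0.795, -0.607, -0.0]
force: [0.9, -0.8, 0.3]
opening: 0.999
gripper_force: 0.0
time_s: 2.6
tool_pos: [620.6, -129.9, 419.4]
tcp_rot: [0.0, 0.795, -0.607, -0.0]
force: [-0.5, -0.4, -0.0]
opening: 1.0
gripper_force: 0.0
time_s: 2.9
tool_pos: [619.7, -131.7, 419.3]
tcp_rot: [0.0, 0.795, -0.607, -0.0]
force: [-0.2, -0.6, -0.6]
opening: 0.999
gripper_force: 0.0
grasp pt [ 619.6 -131.7  260.3] turn z -0.01 tilt fix [ 0.05  0.01 -0.  ] then shift [-0.0006 -0.0006  0.0673] opening 1.00 q6 0.17 t 2.9
wrist
c(619.3 -130.2) yaw 105.0 size 14x45 z 202.2 n1388 rgb [65 37 23] px [277 231]
c(624.7 -150.6) yaw 105.1 size 84x169 z 172.2 n24043 rgb [155 135 118] px [277 173]
c(593.8 -35.8) yaw 14.7 size 84x18 z 172.4 n1429 rgb [239 220 191] px [278 328]
```

```bash
python3 -m jog '-1 0 0 0.025 0 0 0;-1 0 0 0.022 0 0 0;-1 0 0 0.01 0 0 0;-1 0 0 0.01 0 0 0;-1 0 0 0 0 0 0' 50
python3 -m jog '1 0 0 0 0 0 0;1 0 0 0 0 0 0;1 0 0 0 0 0 0;1 0 0 0 0 0 0;1 0 0 0 0 0 0' 50
python3 -m jog '1 0 0 0 0 0 0;1 0 0 0 0 0 0;1 0 0 0 0 0 0;1 0 0 -0.005 0 0 0;1 0 0 -0.005 0 0 0'
python3 -m jog '1 0 0 -0.01 0 0 0;1 0 0 -0.01 0 0 0;1 0 0 -0.01 0 0 0;1 0 0 -0.01 0 0 0;1 0 0 0 0 0 0'
python3 -c "
from h import *
go(485,-410,243,15.3)"
```

```text
time_s: 3.45
tool_pos: [619.7, -131.8, 351.8]
tcp_rot: [0.0, 0.795, -0.607, -0.001]
force: [0.1, 0.1, 0.3]
opening: 1.003
gripper_force: 0.0
time_s: 3.95
tool_pos: [620.1, -131.3, 353.0]
tcp_rot: [-0.0, 0.795, -0.607, 0.0]
force: [-0.5, -0.5, -0.1]
opening: 0.609
gripper_force: 0.0
time_s: 4.45
tool_pos: [620.1, -131.4, 363.0]
tcp_rot: [0.0, 0.795, -0.607, -0.0]
force: [-2.0, -0.3, -1.2]
opening: 0.157
gripper_force: 50.1
time_s: 4.95
tool_pos: [620.4, -131.5, 404.8]
tcp_rot: [-0.001, 0.795, -0.607, 0.001]
force: [0.3, 0.6, -2.2]
opening: 0.152
gripper_force: 50.0
grasp pt [ 620.9 -131.5  245.8] turn z 0.01 tilt fix [-0.17 -0.06 -0.  ] then shift [0.2328 0.2046 0.0024] opening 0.15 q6 0.17 t 5.0
```

```bash
python3 -m jog '1 0.0233 0.0205 0 0 0 0;1 0.0233 0.0205 0 0 0 0;1 0.0233 0.0205 0 0 0 0;1 0.0233 0.0205 0 0 0 0;1 0.0233 0.0205 0 0 0 0'
python3 -m jog '1 0.0233 0.0205 0 0 0 0;1 0.0233 0.0205 0 0 0 0;1 0.0233 0.0205 0 0 0 0;1 0.0233 0.0205 0 0 0 0;1 0.0233 0.0205 0 0 0 0'
python3 -m jog '1 0 0 0.03 0 0 0;1 0 0 0.03 0 0 0;1 0 0 0.03 0 0 0;1 0 0 0.03 0 0 0;1 0 0 0.03 0 0 0'
python3 -m jog '1 0 0 0.02 0 0 0;1 0 0 0.02 0 0 0;1 0 0 0.01 0 0 0;1 0 0 0.01 0 0 0;1 0 0 0 0 0 0'
python3 - <<'E'
from h import *
go(485,-410,28,15.3)
p,W=world("wrist"); cv2.imwrite("pics/w1.png",p[:,:,::-1])
E
```

```text
time_s: 5.45
tool_pos: [551.2, -271.7, 402.4]
tcp_rot: [-0.0, 0.795, -0.607, -0.0]
force: [-0.6, -1.1, -2.3]
opening: 0.153
gripper_force: 50.0
time_s: 5.95
tool_pos: [483.1, -411.2, 402.4]
tcp_rot: [-0.0, 0.795, -0.607, -0.0]
force: [0.6, 0.5, -2.4]
opening: 0.157
gripper_force: 50.0
time_s: 6.45
tool_pos: [483.6, -410.2, 251.4]
tcp_rot: [-0.0, 0.795, -0.607, -0.0]
force: [-0.5, -0.0, -2.7]
opening: 0.154
gripper_force: 50.0
time_s: 6.95
tool_pos: [483.6, -410.6, 195.8]
tcp_rot: [0.001, 0.795, -0.606, 0.0]
force: [-8.3, 3.3, 19.0]
opening: 0.155
gripper_force: 50.0
grasp pt [ 483.5 -410.9   36.8] turn z 0.09 tilt fix [ 0.06 -0.08  0.  ] then shift [-0.0005 -0.0016  0.0088] opening 0.15 q6 0.66 t 7.0
```

View pics/w1.png

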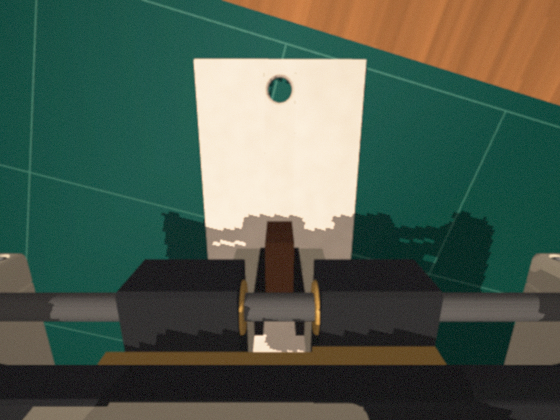

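The cover is held, with its hole at (280,90), and already touches the bench. I'll check its tilt.

```bash
python3 - <<'E'
from h import *
for n in ("wrist","top"):
    p,W=world(n)
    u=W.copy(); m=(p.min(2)>120)&(abs(W[...,0]-484)<75)&(abs(W[...,1]+410)<120)&(W[...,2]<30)&(W[...,2]>-3)
    if n=="wrist": m[200:]=0
    q=W[m]; A=np.c_[q[:,:2]-[484,-410],np.ones(len(q))]; s=np.linalg.lstsq(A,q[:,2],rcond=None)[0]; print(n,m.sum(),s)
    print("frame y slope",s[:2]@[np.cos(np.radians(105.3)),np.sin(np.radians(105.3))],"x slope",s[:2]@[np.cos(np.radians(15.3)),np.sin(np.radians(15.3))])
E
```

```text
wrist 22491 [4.56563078e-04 4.45000610e-03 7.37495054e+00]
frame y slope 0.004171811701820039 x slope 0.001614617985649313
top 0 [0. 0. 0.]
frame y slope 0.0 x slope 0.0
```

```bash
python3 -m jog '-1 0 0 0 0 0 0;-1 0 0 0 0 0 0;-1 0 0 0 0 0 0;-1 0 0 0 0 0 0;-1 0 0 0 0 0 0'
python3 -m jog '-1 0 0 0 0 0 0;-1 0 0 0 0 0 0;-1 0 0 -0.01 0 0 0;-1 0 0 -0.02 0 0 0;-1 0 0 -0.04 0 0 0'
python3 -m jog '-1 0 0 -0.04 0 0 0;-1 0 0 -0.04 0 0 0;-1 0 0 -0.04 0 0 0;-1 0 0 -0.04 0 0 0;-1 0 0 0 0 0 0'
python3 - <<'E'
from h import *
p,W=world("top")
W[(W[...,0]<380)|(W[...,0]>900)|(abs(W[...,1])>520)]=np.nan
blobs(p,W,17,32); print("walls"); bs=blobs(p,W,155,172,30); print("floor+cover");blobs(p,W,4,14); print("grip");blobs(p,W,33,45,20)
c=np.mean([b[0] for b in bs],0); print(c)
go(583.1,366.8,220,12.7)
E
```

```text
time_s: 7.6
tool_pos: [484.0, -410.2, 192.6]
tcp_rot: [0.0, 0.795, -0.607, -0.0]
force: [0.8, -0.3, 0.8]
opening: 0.546
gripper_force: 0.0
time_s: 8.1
tool_pos: [482.9, -409.7, 261.2]
tcp_rot: [0.0, 0.795, -0.607, -0.003]
force: [0.4, -0.3, -0.0]
opening: 0.977
gripper_force: 0.0
time_s: 8.6
tool_pos: [484.4, -410.9, 430.6]
tcp_rot: [-0.0, 0.795, -0.606, 0.006]
force: [0.1, -0.5, 0.0]
opening: 1.0
gripper_force: 0.0
c(748.3 -274.7) yaw 14.1 size 199x65 z 24.5 n763 rgb [170 131  80] px [401 133]
c(588.5 227.2) yaw 75.9 size 81x51 z 24.4 n586 rgb [ 50  91 126] px [210 184]
c(582.8 366.7) yaw 102.7 size 50x82 z 24.4 n602 rgb [222  33  20] px [157 185]
c(601.5 104.1) yaw 114.3 size 17x55 z 23.7 n75 rgb [197 176 143] px [257 180]
c(451.4 374.6) yaw 114.4 size 51x82 z 24.7 n614 rgb [253 206   0] px [151 235]
c(445.8 220.5) yaw 74.8 size 80x51 z 24.8 n611 rgb [250 229 191] px [210 239]
c(431.5 92.0) yaw 144.3 size 51x80 z 24.7 n606 rgb [153  77 157] px [260 246]
walls
c(644.0 -219.2) yaw 14.5 size 70x17 z 165.6 n224 rgb [188 149  92] px [394 156]
c(614.6 -36.6) yaw 14.9 size 30x16 z 165.5 n94 rgb [228 176 109] px [315 167]
c(578.2 -46.7) yaw 14.2 size 33x16 z 165.2 n101 rgb [225 170 102] px [319 183]
floor+cover
c(829.5 320.2) yaw 101.8 size 102x151 z 9.4 n1850 rgb [48 42 37] px [179  95]
c(620.7 -130.4) yaw 105.0 size 112x203 z 10.2 n2025 rgb [90 72 50] px [350 176]
c(579.8 91.5) yaw 45.6 size 41x37 z 8.3 n154 rgb [233 212 171] px [262 189]
grip
[ 612.2818807  -100.83275859]
grasp pt [ 485.  -411.   268.2] turn z 2.61 tilt fix [-0.3  -0.29 -0.  ] then shift [-0.7374 -0.2665  0.0462] opening 1.00 q6 0.66 t 8.7
```

```bash
python3 -m jog '-1 -0.0369 -0.0133 0 0 0 2.6;-1 -0.0369 -0.0133 0 0 0 0;-1 -0.0369 -0.0133 0 0 0 0;-1 -0.0369 -0.0133 0 0 0 0;-1 -0.0369 -0.0133 0 0 0 0'
for i in 1; do python3 -m jog '-1 -0.0369 -0.0133 0 0 0 0;-1 -0.0369 -0.0133 0 0 0 0;-1 -0.0369 -0.0133 0 0 0 0;-1 -0.0369 -0.0133 0 0 0 0;-1 -0.0369 -0.0133 0 0 0 0'; done >/dev/null
python3 -m jog '-1 -0.0369 -0.0133 0 0 0 0;-1 -0.0369 -0.0133 0 0 0 0;-1 -0.0369 -0.0133 0 0 0 0;-1 -0.0369 -0.0133 0 0 0 0;-1 -0.0369 -0.0133 0 0 0 0' >/dev/null
python3 -m jog '-1 -0.0369 -0.0133 0 0 0 0;-1 -0.0369 -0.0133 0 0 0 0;-1 -0.0369 -0.0133 0 0 0 0;-1 -0.0369 -0.0133 0 0 0 0;-1 -0.0369 -0.0133 0 0 0 0'
python3 -m jog '-1 0 0 0.04 0 0 0;-1 0 0 0.04 0 0 0;-1 0 0 0.03 0 0 0;-1 0 0 0 0 0 0;-1 0 0 0 0 0 0'
python3 - <<'E'
from h import *
go(583.1,366.8,21,12.7)
p,W=world("wrist"); blobs(p,W,17,32,300)
p,W=world("top")
W[(W[...,0]<380)|(abs(W[...,1])>580)]=np.nan
m=(W[...,1]>-250)
W[m]=np.nan; blobs(p,W,3.5,10); blobs(p,W,31,45,15)
E
```

```text
time_s: 9.15
tool_pos: [505.9, -213.9, 422.2]
tcp_rot: [0.0, 0.781, -0.625, -0.0]
force: [1.5, 0.2, 0.1]
opening: 0.994
gripper_force: 0.0
time_s: 10.65
tool_pos: [579.0, 369.8, 422.0]
tcp_rot: [0.001, 0.781, -0.625, -0.0]
force: [0.5, -0.6, 0.5]
opening: 0.997
gripper_force: 0.0
time_s: 11.15
tool_pos: [579.5, 368.4, 312.8]
tcp_rot: [0.001, 0.781, -0.624, 0.0]
force: [0.5, 0.4, 1.6]
opening: 0.996
gripper_force: 0.0
grasp pt [579.4 368.2 153.8] turn z 0.02 tilt fix [ 0.04 -0.07 -0.  ] then shift [ 0.002  -0.0034  0.1328] opening 1.00 q6 -0.63 t 11.2
c(588.6 232.0) yaw 76.0 size 73x51 z 25.2 n5805 rgb [ 52  91 135] px [304  38]
c(445.5 222.1) yaw 74.2 size 81x51 z 25.2 n7588 rgb [245 227 201] px [486  60]
c(582.6 367.8) yaw 102.3 size 51x80 z 25.3 n4949 rgb [131  28  26] px [274 198]
c(332.9 329.4) yaw 145.2 size 45x51 z 25.1 n1915 rgb [ 34 112  99] px [543 219]
c(451.1 375.6) yaw 114.3 size 51x80 z 25.4 n3855 rgb [171 125  39] px [412 230]
c(524.5 -454.4) yaw 59.4 size 34x19 z 7.1 n64 rgb [249 231 198] px [471 215]
c(504.8 -389.3) yaw 91.4 size 34x34 z 6.6 n117 rgb [252 239 209] px [446 223]
c(483.1 -341.8) yaw 3.7 size 39x36 z 6.7 n121 rgb [251 236 205] px [426 230]
c(487.3 -453.9) yaw 103.2 size 30x31 z 6.9 n85 rgb [251 235 203] px [471 231]
c(455.2 -374.5) yaw 24.2 size 49x43 z 6.5 n170 rgb [252 236 205] px [441 241]
c(470.9 -481.1) yaw 137.1 size 19x38 z 6.7 n76 rgb [249 229 194] px [481 236]
c(440.2 -336.3) yaw 47.0 size 40x23 z 6.6 n74 rgb [251 231 195] px [425 247]
c(483.5 -408.8) yaw 104.3 size 14x44 z 36.6 n96 rgb [132  74  42] px [457 230]
```

```bash
python3 -m jog '-1 0.0025 -0.003 0.035 0 0 0;-1 0 0 0.035 0 0 0;-1 0 0 0.035 0 0 0;-1 0 0 0.018 0 0 0;-1 0 0 0.009 0 0 0'
python3 -m jog '1 0 0 0 0 0 0;1 0 0 0 0 0 0;1 0 0 0 0 0 0;1 0 0 0 0 0 0;1 0 0 0 0 0 0' 45
python3 -m jog '1 0 0 -0.01 0 0 0;1 0 0 -0.02 0 0 0;1 0 0 -0.03 0 0 0;1 0 0 -0.04 0 0 0;1 0 0 -0.04 0 0 0'
python3 -m jog '1 0 0 -0.04 0 0 0;1 0 0 -0.03 0 0 0;1 0 0 -0.03 0 0 0;1 0 0 0 0 0 0;1 0 0 0 0 0 0'
python3 - <<'E'
from h import *
go(620.3,-130.4,260,15.0)
E
```

```text
time_s: 11.75
tool_pos: [583.0, 366.7, 180.6]
tcp_rot: [-0.0, 0.781, -0.625, 0.0]
force: [0.0, -0.9, 0.5]
opening: 0.995
gripper_force: 0.0
time_s: 12.25
tool_pos: [582.9, 366.8, 181.6]
tcp_rot: [-0.001, 0.781, -0.625, 0.0]
force: [-0.8, -0.3, 0.0]
opening: 0.608
gripper_force: 0.0
time_s: 12.75
tool_pos: [582.3, 366.2, 321.8]
tcp_rot: [0.001, 0.781, -0.625, -0.0]
force: [1.1, 1.4, -3.3]
opening: 0.562
gripper_force: 45.0
time_s: 13.25
tool_pos: [582.3, 366.4, 421.1]
tcp_rot: [-0.0, 0.781, -0.625, -0.0]
force: [-0.4, -0.7, -5.3]
opening: 0.563
gripper_force: 45.0
grasp pt [582.3 366.6 262.1] turn z -2.31 tilt fix [-0.01  0.06 -0.  ] then shift [0.4899 0.0919 0.0015] opening 0.56 q6 -0.62 t 13.2
```

```bash
python3 -m jog '1 0.035 0.0066 0 0 0 -2.3;1 0.035 0.0066 0 0 0 0;1 0.035 0.0066 0 0 0 0;1 0.035 0.0066 0 0 0 0;1 0.035 0.0066 0 0 0 0' >/dev/null
python3 -m jog '1 0.035 0.0066 0 0 0 0;1 0.035 0.0066 0 0 0 0;1 0.035 0.0066 0 0 0 0;1 0.035 0.0066 0 0 0 0;1 0.035 0.0066 0 0 0 0' >/dev/null
python3 -m jog '1 0.035 0.0066 0 0 0 0;1 0.035 0.0066 0 0 0 0;1 0.035 0.0066 0 0 0 0;1 0.035 0.0066 0 0 0 0;1 0 0 0 0 0 0' >/dev/null
python3 -m jog '1 0 0 0 0 0 0;1 0 0 0 0 0 0'
python3 - <<'E'
from h import *
go(620.3,-130.4,31,15.0)
p,W=world("wrist"); blobs(p,W,155,172,100);cv2.imwrite("pics/w2.png",p[:,:,::-1])
p,W=world("top"); W[W[...,1]>200]=np.nan; blobs(p,W,240,275,100)
E
```

```text
time_s: 14.95
tool_pos: [618.6, -130.3, 419.3]
tcp_rot: [0.001, 0.793, -0.609, -0.001]
force: [0.9, 0.9, -3.7]
opening: 0.567
gripper_force: 45.0
grasp pt [ 618.3 -130.2  260.3] turn z 0.00 tilt fix [0.12 0.05 0.  ] then shift [ 0.0009 -0.0024  0.2293] opening 0.57 q6 0.16 t 14.9
c(643.1 -218.7) yaw 15.1 size 70x16 z 166.1 n2360 rgb [248 220 149] px [275  89]
c(610.3 -99.9) yaw 13.6 size 51x20 z 260.4 n241 rgb [120  29  20] px [347 162]
```

View pics/w2.png

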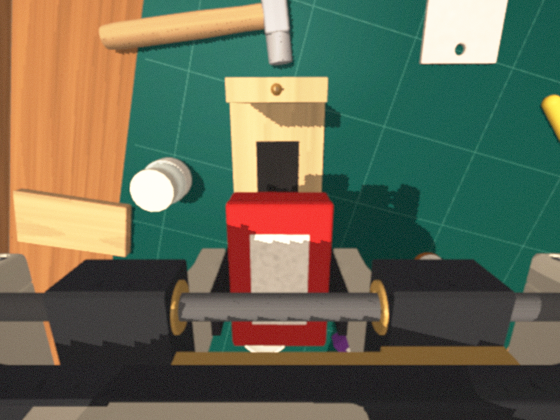

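The red tin is held square, with the frame's wall and pin at (277,88) and the patch below it. Lowering now.

```bash
python3 -m jog '1 0.001 -0.0022 0.04 0 0 0;1 0 0 0.04 0 0 0;1 0 0 0.04 0 0 0;1 0 0 0.04 0 0 0;1 0 0 0.03 0 0 0' >/dev/null
python3 -m jog '1 0 0 0.02 0 0 0;1 0 0 0.008 0 0 0;1 0 0 0.004 0 0 0;1 0 0 0.002 0 0 0;1 0 0 0 0 0 0'
python3 -m jog '1 0 0 0.002 0 0 0;1 0 0 0.002 0 0 0;1 0 0 0 0 0 0'
python3 -c "
from h import *
go(620.3,-130.4,32,15.0)"
```

```text
time_s: 16.05
tool_pos: [621.8, -130.9, 197.7]
tcp_rot: [-0.001, 0.793, -0.609, 0.001]
force: [-0.1, 0.0, -2.7]
opening: 0.57
gripper_force: 45.0
time_s: 16.35
tool_pos: [621.6, -131.1, 193.5]
tcp_rot: [-0.0, 0.793, -0.609, 0.001]
force: [-1.3, 0.5, 1.7]
opening: 0.565
gripper_force: 45.0
grasp pt [ 621.8 -131.1   34.5] turn z 0.02 tilt fix [-0.07 -0.02 -0.  ] then shift [-0.0011  0.0013  0.0025] opening 0.57 q6 0.16 t 16.4
```

```bash
python3 -m jog '1 -0.001 0.0014 0.001 0 0 0;1 0 0 0.001 0 0 0;1 0 0 0 0 0 0'
python3 -m jog '-1 0 0 0 0 0 0;-1 0 0 0 0 0 0;-1 0 0 0 0 0 0;-1 0 0 0 0 0 0;-1 0 0 0 0 0 0' >/dev/null
python3 -m jog '-1 0 0 -0.03 0 0 0;-1 0 0 -0.05 0 0 0;-1 0 0 -0.05 0 0 0;-1 0 0 -0.05 0 0 0;-1 0 0 -0.05 0 0 0'
python3 -m jog '-1 0 0 0 0 0 0;-1 0 0 0 0 0 0'>/dev/null
python3 - <<'E'
from h import *
p,W=world("wrist"); print("red"); blobs(p,W,28,42,500);blobs(p,W,155,172,100)
p,W=world("top"); W[(W[...,0]<400)|(W[...,0]>690)]=np.nan; print("top");blobs(p,W,17,32);
go(588,227.5,140,-14)
E
```

```text
time_s: 16.65
tool_pos: [621.1, -130.8, 193.5]
tcp_rot: [-0.001, 0.794, -0.608, 0.002]
force: [-1.0, -1.0, 13.2]
opening: 0.561
gripper_force: 45.0
time_s: 17.65
tool_pos: [619.3, -130.5, 422.8]
tcp_rot: [-0.0, 0.793, -0.609, 0.0]
force: [1.9, 0.2, 0.0]
opening: 1.002
gripper_force: 0.0
red
c(621.1 -129.8) yaw 104.9 size 51x80 z 35.3 n2832 rgb [154  42  38] px [277 176]
c(643.2 -218.8) yaw 15.1 size 70x16 z 166.1 n2347 rgb [246 215 146] px [278  90]
top
c(672.5 -298.5) yaw 112.1 size 35x77 z 25.7 n307 rgb [152 137 112] px [413 158]
c(588.3 226.9) yaw 76.1 size 81x51 z 24.4 n589 rgb [ 48  90 125] px [210 184]
c(451.4 374.7) yaw 114.5 size 51x81 z 24.8 n612 rgb [253 205   0] px [151 236]
c(445.9 221.0) yaw 74.8 size 81x51 z 24.7 n595 rgb [228 196 162] px [210 239]
grasp pt [ 619.  -130.3  260.4] turn z 28.99 tilt fix [ 0.1   0.05 -0.  ] then shift [-0.3397  0.1164  0.1206] opening 1.00 q6 0.16 t 17.9
```

```bash
python3 -m jog '-1 0 0 0 0 0 7.25;-1 0 0 0 0 0 7.25;-1 0 0 0 0 0 7.25;-1 0 0 0 0 0 7.25' >/dev/null
python3 -m jog '-1 -0.034 0.0116 0 0 0 0;-1 -0.034 0.0116 0 0 0 0;-1 -0.034 0.0116 0 0 0 0;-1 -0.034 0.0116 0 0 0 0;-1 -0.034 0.0116 0 0 0 0' >/dev/null
python3 -m jog '-1 -0.034 0.0116 0 0 0 0;-1 -0.034 0.0116 0 0 0 0;-1 -0.034 0.0116 0 0 0 0;-1 -0.034 0.0116 0 0 0 0;-1 -0.034 0.0116 0 0 0 0' >/dev/null
python3 -m jog '-1 0 0 0.04 0 0 0;-1 0 0 0.04 0 0 0;-1 0 0 0.03 0 0 0;-1 0 0 0 0 0 0;-1 0 0 0 0 0 0'
python3 - <<'E'
from h import *
go(588.3,227,21.5,-14)
p,W=world("wrist"); blobs(p,W,17,32,1000)
E
```

```text
time_s: 19.85
tool_pos: [589.5, 227.5, 309.9]
tcp_rot: [-0.001, -0.616, 0.788, -0.0]
force: [0.3, 0.3, -0.2]
opening: 0.997
gripper_force: 0.0
grasp pt [589.3 227.1 150.9] turn z 0.02 tilt fix [ 0.07 -0.14  0.  ] then shift [0.     0.0007 0.1294] opening 1.00 q6 -0.92 t 19.9
c(579.2 98.6) yaw 164.5 size 61x68 z 24.2 n2591 rgb [233 218 187] px [247  42]
c(438.1 116.3) yaw 165.1 size 25x76 z 25.0 n2285 rgb [114  55 123] px [450  13]
c(360.7 180.1) yaw 90.3 size 29x60 z 24.7 n1607 rgb [ 41 128 115] px [546  75]
c(445.7 221.4) yaw 74.6 size 80x51 z 25.4 n5977 rgb [200 175 154] px [440 155]
c(587.7 227.7) yaw 76.1 size 80x51 z 25.3 n5012 rgb [41 68 98] px [279 201]
```

```bash
python3 -m jog '-1 0 0.001 0.035 0 0 0;-1 0 0 0.035 0 0 0;-1 0 0 0.035 0 0 0;-1 0 0 0.016 0 0 0;-1 0 0 0.008 0 0 0' >/dev/null
python3 -m jog '1 0 0 0 0 0 0;1 0 0 0 0 0 0;1 0 0 0 0 0 0;1 0 0 0 0 0 0;1 0 0 0 0 0 0' 45
python3 -m jog '1 0 0 0 0 0 0;1 0 0 0 0 0 0;1 0 0 -0.02 0 0 0;1 0 0 -0.04 0 0 0;1 0 0 -0.04 0 0 0'
python3 -m jog '1 0 0 -0.04 0 0 0;1 0 0 -0.04 0 0 0;1 0 0 -0.04 0 0 0;1 0 0 -0.02 0 0 0;1 0 0 0 0 0 0' >/dev/null
python3 -m jog '1 0 0 0 0 0 -7.25;1 0 0 0 0 0 -7.25;1 0 0 0 0 0 -7.25;1 0 0 0 0 0 -7.25;1 0 0 0 0 0 0'
python3 - <<'E'
from h import *
go(620.6,-130.2,260,15.0)
E
```

```text
time_s: 20.9
tool_pos: [588.6, 227.9, 182.5]
tcp_rot: [0.001, -0.616, 0.788, -0.0]
force: [0.5, -0.0, -1.0]
opening: 0.607
gripper_force: 0.0
time_s: 21.4
tool_pos: [588.1, 227.5, 281.7]
tcp_rot: [-0.001, -0.616, 0.788, 0.0]
force: [0.5, 0.6, -1.7]
opening: 0.565
gripper_force: 45.0
time_s: 22.4
tool_pos: [588.2, 227.7, 420.2]
tcp_rot: [0.001, 0.794, -0.608, -0.0]
force: [0.8, -0.1, -0.3]
opening: 0.569
gripper_force: 45.0
grasp pt [587.9 227.5 261.2] turn z 0.10 tilt fix [ 0.12 -0.03 -0.  ] then shift [0.354  0.061  0.0015] opening 0.57 q6 -0.41 t 22.4
```

```bash
python3 -m jog '1 0.0354 0.0061 0 0 0 0;1 0.0354 0.0061 0 0 0 0;1 0.0354 0.0061 0 0 0 0;1 0.0354 0.0061 0 0 0 0;1 0.0354 0.0061 0 0 0 0' >/dev/null
python3 -m jog '1 0.0354 0.0061 0 0 0 0;1 0.0354 0.0061 0 0 0 0;1 0.0354 0.0061 0 0 0 0;1 0.0354 0.0061 0 0 0 0;1 0.0354 0.0061 0 0 0 0' >/dev/null
python3 -m jog '1 0 0 0.02 0 0 0;1 0 0 0.02 0 0 0;1 0 0 0 0 0 0;1 0 0 0 0 0 0;1 0 0 0 0 0 0'
python3 -c "
from h import *
go(620.6,-130.2,57.5,15.0)
p,W=world('wrist'); blobs(p,W,210,255,300);blobs(p,W,155,172,300)"
```

```text
time_s: 23.9
tool_pos: [621.5, -129.8, 382.6]
tcp_rot: [-0.0, 0.793, -0.609, 0.001]
force: [0.1, 0.4, -0.6]
opening: 0.568
gripper_force: 45.0
grasp pt [ 621.7 -129.8  223.6] turn z -0.03 tilt fix [-0.06 -0.03 -0.  ] then shift [-0.      0.0014  0.1661] opening 0.57 q6 0.16 t 23.9
c(625.3 -146.0) yaw 14.9 size 84x48 z 225.7 n13301 rgb [36 58 85] px [278 249]
c(612.9 -99.5) yaw 15.3 size 51x17 z 225.6 n2264 rgb [32 56 83] px [278 333]
c(643.2 -219.1) yaw 15.0 size 70x16 z 166.1 n3411 rgb [247 216 146] px [281  87]
```

```bash
python3 -m jog '1 0 0.001 0.04 0 0 0;1 0 0 0.04 0 0 0;1 0 0 0.04 0 0 0;1 0 0 0.025 0 0 0;1 0 0 0.012 0 0 0' >/dev/null
python3 -m jog '1 0 0 0.004 0 0 0;1 0 0 0.002 0 0 0;1 0 0 0 0 0 0;1 0 0 0.001 0 0 0;1 0 0 0 0 0 0'
python3 -c "
from h import *
go(620.6,-130.2,57.5,15.0)"
```

```text
time_s: 24.95
tool_pos: [620.4, -130.3, 218.6]
tcp_rot: [-0.001, 0.793, -0.609, 0.001]
force: [0.3, 0.0, -0.6]
opening: 0.568
gripper_force: 45.0
grasp pt [ 620.7 -130.2   59.6] turn z 0.00 tilt fix [-0.09 -0.02  0.  ] then shift [-0.0001  0.0001  0.0021] opening 0.57 q6 0.16 t 24.9
```

```bash
python3 -m jog '1 0 0 0.001 0 0 0;1 0 0 0.001 0 0 0;1 0 0 0.0005 0 0 0;1 0 0 0 0 0 0'
python3 -m jog '-1 0 0 0 0 0 0;-1 0 0 0 0 0 0;-1 0 0 0 0 0 0;-1 0 0 0 0 0 0;-1 0 0 0 0 0 0' >/dev/null
python3 -m jog '-1 0 0 -0.02 0 0 0;-1 0 0 -0.045 0 0 0;-1 0 0 -0.045 0 0 0;-1 0 0 -0.045 0 0 0;-1 0 0 -0.045 0 0 0'
python3 -m jog '-1 0 0 0 0 0 0;-1 0 0 0 0 0 0'>/dev/null
python3 - <<'E'
from h import *
p,W=world("wrist"); print("blue"); blobs(p,W,50,68,500)
p,W=world("top"); W[(W[...,0]<400)|(W[...,0]>690)|(W[...,1]<80)]=np.nan; print("top");blobs(p,W,17,32);
go(445.8,221,140,-15.3)
E
```

```text
time_s: 25.35
tool_pos: [620.3, -130.3, 216.3]
tcp_rot: [-0.0, 0.793, -0.609, 0.0]
force: [-2.6, 1.9, 8.0]
opening: 0.57
gripper_force: 45.0
time_s: 26.35
tool_pos: [619.8, -130.3, 417.1]
tcp_rot: [-0.0, 0.793, -0.609, 0.0]
force: [0.6, 0.8, -0.6]
opening: 1.0
gripper_force: 0.0
blue
c(619.8 -130.4) yaw 105.0 size 51x80 z 59.3 n3301 rgb [41 63 89] px [279 182]
top
c(451.3 375.0) yaw 113.9 size 51x82 z 24.5 n610 rgb [253 206   0] px [151 235]
c(446.0 220.9) yaw 74.1 size 81x51 z 24.5 n582 rgb [233 202 167] px [210 239]
grasp pt [ 619.5 -130.1  254.9] turn z 30.29 tilt fix [0.09 0.05 0.  ] then shift [-0.2929  0.2599  0.1154] opening 1.00 q6 0.16 t 26.6
```

```bash
python3 -m jog '-1 0 0 0 0 0 7.57;-1 0 0 0 0 0 7.57;-1 0 0 0 0 0 7.57;-1 0 0 0 0 0 7.57' >/dev/null
python3 -m jog '-1 -0.0293 0.026 0 0 0 0;-1 -0.0293 0.026 0 0 0 0;-1 -0.0293 0.026 0 0 0 0;-1 -0.0293 0.026 0 0 0 0;-1 -0.0293 0.026 0 0 0 0' >/dev/null
python3 -m jog '-1 -0.0293 0.026 0 0 0 0;-1 -0.0293 0.026 0 0 0 0;-1 -0.0293 0.026 0 0 0 0;-1 -0.0293 0.026 0 0 0 0;-1 -0.0293 0.026 0 0 0 0' >/dev/null
python3 -m jog '-1 0 0 0.04 0 0 0;-1 0 0 0.04 0 0 0;-1 0 0 0.03 0 0 0;-1 0 0 0 0 0 0;-1 0 0 0 0 0 0'
python3 - <<'E'
from h import *
go(445.8,221.2,22.5,-15.3)
p,W=world("wrist"); blobs(p,W,17,32,1000)
E
```

```text
time_s: 28.55
tool_pos: [446.7, 220.9, 304.8]
tcp_rot: [-0.001, -0.607, 0.795, -0.0]
force: [1.3, 0.3, 0.3]
opening: 0.999
gripper_force: 0.0
grasp pt [446.4 220.5 145.8] turn z 0.04 tilt fix [ 0.05 -0.15 -0.  ] then shift [-0.0008  0.0007  0.1233] opening 1.00 q6 -1.12 t 28.6
c(430.6 92.5) yaw 144.5 size 51x81 z 25.2 n7780 rgb [166  82 177] px [252  42]
c(578.3 94.5) yaw 163.6 size 68x69 z 24.4 n2891 rgb [194 174 148] px [62 97]
c(331.5 187.7) yaw 126.3 size 51x80 z 25.3 n6469 rgb [ 48 154 137] px [402 130]
c(445.1 221.4) yaw 74.6 size 81x51 z 25.3 n5236 rgb [166 145 127] px [279 203]
c(315.4 305.2) yaw 54.7 size 58x52 z 25.3 n2509 rgb [ 29 101  90] px [439 246]
c(449.9 359.2) yaw 163.1 size 37x79 z 25.3 n1829 rgb [252 209  71] px [307 337]
```

```bash
python3 -m jog '-1 -0.0008 0.001 0.035 0 0 0;-1 0 0 0.035 0 0 0;-1 0 0 0.03 0 0 0;-1 0 0 0.015 0 0 0;-1 0 0 0.008 0 0 0' >/dev/null
python3 -m jog '1 0 0 0 0 0 0;1 0 0 0 0 0 0;1 0 0 0 0 0 0;1 0 0 0 0 0 0;1 0 0 0 0 0 0' 45
python3 -m jog '1 0 0 0 0 0 0;1 0 0 0 0 0 0;1 0 0 -0.02 0 0 0;1 0 0 -0.04 0 0 0;1 0 0 -0.04 0 0 0'
python3 -m jog '1 0 0 -0.04 0 0 0;1 0 0 -0.04 0 0 0;1 0 0 -0.04 0 0 0;1 0 0 -0.02 0 0 0;1 0 0 0 0 0 0' >/dev/null
python3 -m jog '1 0 0 0 0 0 -7.57;1 0 0 0 0 0 -7.57;1 0 0 0 0 0 -7.57;1 0 0 0 0 0 -7.57;1 0 0 0 0 0 0'
python3 - <<'E'
from h import *
go(620.6,-130.2,225,15.0)
E
```

```text
time_s: 29.6
tool_pos: [445.9, 222.1, 182.8]
tcp_rot: [0.001, -0.607, 0.795, 0.0]
force: [0.5, 0.4, -0.4]
opening: 0.607
gripper_force: 0.0
time_s: 30.1
tool_pos: [445.4, 221.5, 282.6]
tcp_rot: [-0.001, -0.607, 0.795, -0.0]
force: [1.0, 1.4, -0.9]
opening: 0.565
gripper_force: 45.0
time_s: 31.1
tool_pos: [445.5, 221.7, 420.7]
tcp_rot: [0.001, 0.794, -0.608, -0.0]
force: [-0.2, 0.4, -2.4]
opening: 0.564
gripper_force: 45.0
grasp pt [445.2 221.5 261.7] turn z 0.10 tilt fix [ 0.13 -0.05  0.  ] then shift [ 0.3851 -0.0785  0.0369] opening 0.56 q6 -0.59 t 31.1
```

```bash
python3 -m jog '1 0.035 -0.0071 0 0 0 0;1 0.035 -0.0071 0 0 0 0;1 0.035 -0.0071 0 0 0 0;1 0.035 -0.0071 0 0 0 0;1 0.035 -0.0071 0 0 0 0' >/dev/null
python3 -m jog '1 0.035 -0.0071 0 0 0 0;1 0.035 -0.0071 0 0 0 0;1 0.035 -0.0071 0 0 0 0;1 0.035 -0.0071 0 0 0 0;1 0.035 -0.0071 0 0 0 0' >/dev/null
python3 -m jog '1 0.035 -0.0075 0 0 0 0;1 0 0 0.02 0 0 0;1 0 0 0.02 0 0 0;1 0 0 0 0 0 0;1 0 0 0 0 0 0'
python3 -m jog '1 0 0 0 0 0 0;1 0 0 0 0 0 0' >/dev/null
python3 -c "
from h import *
go(620.6,-130.2,81.8,15.0)
p,W=world('wrist'); blobs(p,W,210,255,300)
W[...,2][p[...,0]<150]=np.nan; blobs(p,W,155,172,300)"
```

```text
time_s: 32.6
tool_pos: [621.3, -129.6, 381.6]
tcp_rot: [0.001, 0.793, -0.61, -0.001]
force: [0.2, 0.3, -0.3]
opening: 0.568
gripper_force: 45.0
grasp pt [ 621.8 -129.3  224.4] turn z -0.01 tilt fix [-0.1  -0.03 -0.  ] then shift [0.0004 0.0016 0.1426] opening 0.57 q6 0.16 t 32.8
c(625.2 -145.6) yaw 15.3 size 84x49 z 226.0 n13491 rgb [130 116  98] px [278 249]
c(613.0 -99.0) yaw 13.7 size 50x17 z 225.8 n2163 rgb [152 132 115] px [278 332]
c(643.3 -218.9) yaw 15.0 size 70x15 z 166.1 n3290 rgb [233 192 129] px [281  86]
c(574.7 -44.9) yaw 29.7 size 32x13 z 166.4 n311 rgb [220 173 117] px [308 347]
```

```bash
python3 -m jog '1 0 0.001 0.04 0 0 0;1 0 0 0.04 0 0 0;1 0 0 0.03 0 0 0;1 0 0 0.018 0 0 0;1 0 0 0.009 0 0 0' >/dev/null
python3 -m jog '1 0 0 0.003 0 0 0;1 0 0 0.001 0 0 0;1 0 0 0 0 0 0;1 0 0 0.001 0 0 0;1 0 0 0 0 0 0'
python3 -c "
from h import *
go(620.6,-130.2,81.8,15.0)"
```

```text
time_s: 33.85
tool_pos: [620.5, -129.9, 240.9]
tcp_rot: [-0.0, 0.793, -0.609, 0.0]
force: [-0.2, -0.1, -1.7]
opening: 0.565
gripper_force: 45.0
grasp pt [ 620.7 -129.9   81.9] turn z -0.00 tilt fix [-0.07 -0.01  0.  ] then shift [0.0003 0.0002 0.0001] opening 0.57 q6 0.16 t 33.9
```

```bash
python3 -m jog '1 0 0 0.001 0 0 0;1 0 0 0.0005 0 0 0;1 0 0 0 0 0 0;1 0 0 0 0 0 0'
python3 -m jog '-1 0 0 0 0 0 0;-1 0 0 0 0 0 0;-1 0 0 0 0 0 0;-1 0 0 0 0 0 0;-1 0 0 0 0 0 0' >/dev/null
python3 -m jog '-1 0 0 -0.02 0 0 0;-1 0 0 -0.04 0 0 0;-1 0 0 -0.04 0 0 0;-1 0 0 -0.04 0 0 0;-1 0 0 -0.04 0 0 0'
python3 -m jog '-1 0 0 0 0 0 0;-1 0 0 0 0 0 0'>/dev/null
python3 - <<'E'
from h import *
p,W=world("wrist"); print("white"); blobs(p,W,75,92,500)
p,W=world("top"); W[(W[...,0]<400)|(W[...,0]>690)|(W[...,1]<80)]=np.nan; print("top");blobs(p,W,17,32);
go(451.3,375,140,24)
E
```

```text
time_s: 34.25
tool_pos: [620.4, -129.8, 240.7]
tcp_rot: [-0.0, 0.794, -0.609, 0.001]
force: [-4.3, 2.1, 11.3]
opening: 0.566
gripper_force: 45.0
time_s: 35.25
tool_pos: [620.1, -129.9, 420.3]
tcp_rot: [0.0, 0.793, -0.609, -0.0]
force: [1.6, 0.3, -0.6]
opening: 1.0
gripper_force: 0.0
white
c(620.2 -130.3) yaw 105.0 size 51x80 z 83.3 n3696 rgb [177 155 136] px [279 185]
top
c(451.4 374.2) yaw 114.8 size 51x82 z 24.4 n619 rgb [253 203   0] px [151 235]
grasp pt [ 619.7 -129.8  258.5] turn z -9.01 tilt fix [ 0.09  0.04 -0.  ] then shift [-0.5295 -0.0516  0.119 ] opening 1.00 q6 0.16 t 35.5
```

```bash
python3 -m jog '-1 0 0 0 0 0 -4.6;-1 0 0 0 0 0 -4.6' >/dev/null
python3 -m jog '-1 -0.0353 -0.0034 0 0 0 0;-1 -0.0353 -0.0034 0 0 0 0;-1 -0.0353 -0.0034 0 0 0 0;-1 -0.0353 -0.0034 0 0 0 0;-1 -0.0353 -0.0034 0 0 0 0' >/dev/null
python3 -m jog '-1 -0.0353 -0.0034 0 0 0 0;-1 -0.0353 -0.0034 0 0 0 0;-1 -0.0353 -0.0034 0 0 0 0;-1 -0.0353 -0.0034 0 0 0 0;-1 -0.0353 -0.0034 0 0 0 0' >/dev/null
python3 -m jog '-1 -0.0353 -0.0034 0 0 0 0;-1 -0.0353 -0.0034 0 0 0 0;-1 -0.0353 -0.0034 0 0 0 0;-1 -0.0353 -0.0034 0 0 0 0;-1 -0.0353 -0.0034 0 0 0 0' >/dev/null
python3 -m jog '-1 0 0 0.04 0 0 0;-1 0 0 0.04 0 0 0;-1 0 0 0.03 0 0 0;-1 0 0 0 0 0 0;-1 0 0 0 0 0 0'
python3 - <<'E'
from h import *
go(451,375,22.5,24.4)
p,W=world("wrist"); blobs(p,W,17,32,1000)
E
```

```text
time_s: 37.75
tool_pos: [449.9, 374.0, 308.2]
tcp_rot: [0.001, 0.84, -0.543, 0.0]
force: [-0.0, 1.1, 0.7]
opening: 1.001
gripper_force: 0.0
grasp pt [449.8 373.7 149.2] turn z -0.18 tilt fix [ 0.1 -0.1  0. ] then shift [-0.0009 -0.0019  0.1267] opening 1.00 q6 -0.61 t 37.8
c(331.5 188.6) yaw 126.2 size 52x80 z 25.1 n7705 rgb [ 67 219 194] px [517  52]
c(321.6 315.5) yaw 54.8 size 80x52 z 25.3 n5360 rgb [ 45 136 122] px [439 200]
c(450.6 375.5) yaw 114.0 size 51x80 z 25.3 n5043 rgb [222 164  57] px [276 202]
```

```bash
python3 -m jog '-1 -0.001 -0.001 0.035 0 0 0;-1 0 0 0.035 0 0 0;-1 0 0 0.03 0 0 0;-1 0 0 0.018 0 0 0;-1 0 0 0.008 0 0 0' >/dev/null
python3 -m jog '1 0 0 0 0 0 0;1 0 0 0 0 0 0;1 0 0 0 0 0 0;1 0 0 0 0 0 0;1 0 0 0 0 0 0' 45
python3 -m jog '1 0 0 0 0 0 0;1 0 0 0 0 0 0;1 0 0 -0.02 0 0 0;1 0 0 -0.04 0 0 0;1 0 0 -0.04 0 0 0'
python3 -m jog '1 0 0 -0.04 0 0 0;1 0 0 -0.04 0 0 0;1 0 0 -0.04 0 0 0;1 0 0 -0.02 0 0 0;1 0 0 0 0 0 0' >/dev/null
python3 -m jog '1 0 0 0 0 0 4.6;1 0 0 0 0 0 4.6;1 0 0 0 0 0 0'
python3 - <<'E'
from h import *
go(620.5,-130.2,225,15.0)
E
```

```text
time_s: 38.8
tool_pos: [450.4, 375.5, 183.4]
tcp_rot: [-0.001, 0.84, -0.543, 0.0]
force: [0.4, -0.3, -0.0]
opening: 0.606
gripper_force: 0.0
time_s: 39.3
tool_pos: [450.0, 374.9, 282.8]
tcp_rot: [0.001, 0.84, -0.543, -0.0]
force: [0.7, 0.3, -0.6]
opening: 0.563
gripper_force: 45.0
time_s: 40.1
tool_pos: [450.0, 375.1, 421.3]
tcp_rot: [0.001, 0.793, -0.609, -0.0]
force: [0.8, -0.2, -1.2]
opening: 0.57
gripper_force: 45.0
grasp pt [449.8 374.8 262.3] turn z -0.08 tilt fix [ 0.1  -0.06  0.  ] then shift [ 0.532  -0.0342  0.0378] opening 0.57 q6 -0.77 t 40.1
```

```bash
python3 -m jog '1 0.0355 -0.0023 0 0 0 0;1 0.0355 -0.0023 0 0 0 0;1 0.0355 -0.0023 0 0 0 0;1 0.0355 -0.0023 0 0 0 0;1 0.0355 -0.0023 0 0 0 0' >/dev/null
python3 -m jog '1 0.0355 -0.0023 0 0 0 0;1 0.0355 -0.0023 0 0 0 0;1 0.0355 -0.0023 0 0 0 0;1 0.0355 -0.0023 0 0 0 0;1 0.0355 -0.0023 0 0 0 0' >/dev/null
python3 -m jog '1 0.0355 -0.0023 0 0 0 0;1 0.0355 -0.0023 0 0 0 0;1 0.0355 -0.0023 0 0 0 0;1 0.0355 -0.0023 0 0 0 0;1 0.0355 -0.0023 0 0 0 0' >/dev/null
python3 -m jog '1 0 0 0.02 0 0 0;1 0 0 0.02 0 0 0;1 0 0 0 0 0 0;1 0 0 0 0 0 0;1 0 0 0 0 0 0'
python3 -c "
from h import *
go(620.5,-130.2,106.4,15.0)
p,W=world('wrist'); blobs(p,W,210,255,300)"
```

```text
time_s: 42.1
tool_pos: [621.8, -129.9, 383.7]
tcp_rot: [-0.0, 0.794, -0.608, 0.001]
force: [0.2, 0.2, -1.0]
opening: 0.565
gripper_force: 45.0
grasp pt [ 622.  -129.9  224.7] turn z 0.08 tilt fix [-0.07 -0.04 -0.  ] then shift [-0.0002  0.0016  0.1183] opening 0.57 q6 0.16 t 42.1
c(625.7 -146.0) yaw 15.5 size 84x49 z 225.7 n13377 rgb [132 118  42] px [278 249]
c(613.0 -99.3) yaw 15.6 size 51x16 z 225.5 n2147 rgb [171 124  39] px [278 332]
```

```bash
python3 -m jog '1 0 0.0013 0.04 0 0 0;1 0 0 0.04 0 0 0;1 0 0 0.02 0 0 0;1 0 0 0.01 0 0 0;1 0 0 0.005 0 0 0' >/dev/null
python3 -m jog '1 0 0 0.002 0 0 0;1 0 0 0.001 0 0 0;1 0 0 0 0 0 0;1 0 0 0.001 0 0 0;1 0 0 0 0 0 0'
python3 -c "
from h import *
go(620.5,-130.2,106,15.0)"
```

```text
time_s: 43.15
tool_pos: [620.5, -130.4, 265.3]
tcp_rot: [-0.001, 0.793, -0.609, 0.001]
force: [-1.3, 0.6, 6.5]
opening: 0.565
gripper_force: 45.0
grasp pt [ 620.9 -130.5  106.3] turn z 0.02 tilt fix [-0.11 -0.04  0.  ] then shift [-0.0003  0.0003  0.0003] opening 0.56 q6 0.16 t 43.1
```

In contact; release and check.

```bash
python3 -m jog '-1 0 0 0 0 0 0;-1 0 0 0 0 0 0;-1 0 0 0 0 0 0;-1 0 0 0 0 0 0;-1 0 0 0 0 0 0' >/dev/null
python3 -m jog '-1 0 0 -0.02 0 0 0;-1 0 0 -0.04 0 0 0;-1 0 0 -0.04 0 0 0;-1 0 0 -0.04 0 0 0;-1 0 0 -0.02 0 0 0'
python3 -m jog '-1 0 0 0 0 0 0;-1 0 0 0 0 0 0'>/dev/null
python3 - <<'E'
from h import *
p,W=world("wrist"); print("yellow"); blobs(p,W,98,116,500)
cv2.imwrite("pics/w3.png",p[:,:,::-1])
p,_=read_camera("scene"); cv2.imwrite("pics/s3.png",p[:,:,::-1])
p,W=world("top"); cv2.imwrite("pics/t3.png",p[:,:,::-1]); blobs(p,np.where(W[...,1:2]<-250,W,np.nan),31,45,15)
go(483.8,-409.3,140,14.6)
E
```

```text
time_s: 44.15
tool_pos: [620.5, -130.6, 428.0]
tcp_rot: [-0.001, 0.793, -0.609, 0.002]
force: [0.5, 0.4, 0.2]
opening: 1.0
gripper_force: 0.0
yellow
c(620.4 -130.8) yaw 104.9 size 51x79 z 107.3 n4130 rgb [194 142  49] px [277 191]
c(597.3 -48.8) yaw 15.2 size 70x2 z 107.3 n558 rgb [133 109  76] px [278 271]
c(450.0 -621.5) yaw 179.7 size 90x360 z 40.4 n4630 rgb [250 238 203] px [542 245]
c(483.2 -408.3) yaw 105.0 size 13x43 z 36.5 n94 rgb [131  74  42] px [457 230]
grasp pt [ 619.5 -130.4  263.2] turn z 0.40 tilt fix [ 0.13  0.04 -0.  ] then shift [0.2357 0.2014 0.1235] opening 1.00 q6 0.16 t 44.5
```

View pics/s3.png

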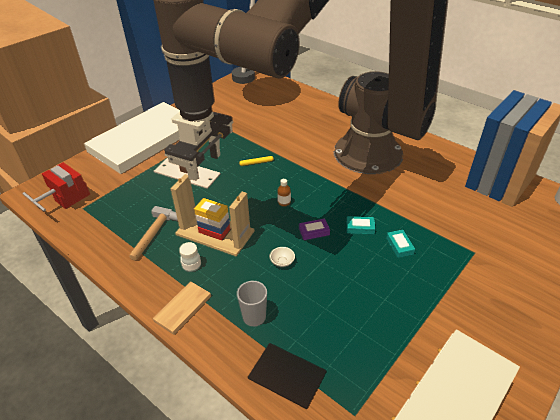

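View pics/t3.png

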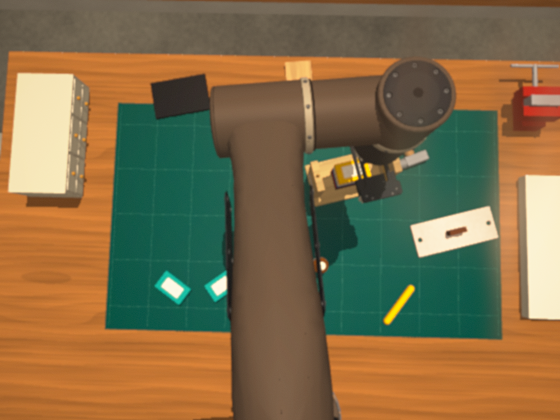

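The scene view shows a square column at about (211,215), red at the bottom with blue, white and yellow above. The cover lies flat at top-view (455,232). Fetching the cover next.

```bash
python3 -m jog '-1 0.0236 0.0202 0 0 0 0.2;-1 0.0236 0.0202 0 0 0 0;-1 0.0236 0.0202 0 0 0 0;-1 0.0236 0.0202 0 0 0 0;-1 0.0236 0.0202 0 0 0 0' >/dev/null
python3 -m jog '-1 0.0236 0.0202 0 0 0 0;-1 0.0236 0.0202 0 0 0 0;-1 0.0236 0.0202 0 0 0 0;-1 0.0236 0.0202 0 0 0 0;-1 0.0236 0.0202 0 0 0 0' >/dev/null
python3 -m jog '-1 0 0 0.04 0 0 0;-1 0 0 0.04 0 0 0;-1 0 0 0.04 0 0 0;-1 0 0 0 0 0 0;-1 0 0 0 0 0 0'
python3 - <<'E'
from h import *
go(483.5,-409,28,14.8)
p,W=world("wrist"); blobs(p,W,29,45,300); blobs(p,W,4,12,1000)
p,W=world("top"); blobs(p,np.where(W[...,1:2]<-250,W,np.nan),31,39,15)
E
```

```text
time_s: 46.0
tool_pos: [485.4, -410.5, 303.3]
tcp_rot: [0.001, 0.792, -0.61, -0.001]
force: [0.3, 0.9, 1.1]
opening: 1.0
gripper_force: 0.0
grasp pt [ 485.  -410.4  144.3] turn z 0.03 tilt fix [0.14 0.06 0.  ] then shift [-0.0016  0.0008  0.1163] opening 1.00 q6 0.65 t 46.0
c(378.9 -589.9) yaw 0.4 size 121x24 z 40.7 n3990 rgb [118 108  92] px [506  16]
c(482.2 -408.4) yaw 104.6 size 13x45 z 37.3 n911 rgb [67 39 25] px [280 211]
c(483.8 -414.2) yaw 105.2 size 84x200 z 7.2 n18926 rgb [155 135 118] px [279 179]
```

```bash
python3 -m jog '-1 -0.0024 0.0015 0.04 0 0 0;-1 0 0 0.04 0 0 0;-1 0 0 0.02 0 0 0;-1 0 0 0.01 0 0 0;-1 0 0 0.006 0 0 0' >/dev/null
python3 -m jog '1 0 0 0 0 0 0;1 0 0 0 0 0 0;1 0 0 0 0 0 0;1 0 0 0 0 0 0;1 0 0 0 0 0 0' 60
python3 -m jog '1 0 0 0 0 0 0;1 0 0 0 0 0 0;1 0 0 0 0 0 0;1 0 0 0 0 0 0;1 0 0 0 0 0 0'
python3 -m jog '1 0 0 -0.02 0 0 0;1 0 0 -0.03 0 0 0;1 0 0 -0.03 0 0 0;1 0 0 -0.03 0 0 0;1 0 0 -0.03 0 0 0' >/dev/null
python3 -m jog '1 0 0 -0.03 0 0 0;1 0 0 -0.03 0 0 0;1 0 0 -0.02 0 0 0;1 0 0 0 0 0 0;1 0 0 0 0 0 0'
python3 - <<'E'
from h import *
go(620.3,-130.4,240,15)
p,W=world("wrist"); q=W[60:200]; z=q[...,2][(q[...,2]>150)]; print("plate top",np.percentile(z,[5,50,95]))
E
```

```text
time_s: 47.1
tool_pos: [483.3, -408.4, 188.2]
tcp_rot: [-0.0, 0.792, -0.61, 0.0]
force: [-0.5, -1.7, 0.5]
opening: 0.606
gripper_force: 0.0
time_s: 47.6
tool_pos: [483.1, -408.3, 187.6]
tcp_rot: [0.0, 0.792, -0.61, -0.0]
force: [-1.0, -1.2, -0.7]
opening: 0.153
gripper_force: 60.0
time_s: 48.6
tool_pos: [482.9, -408.0, 406.8]
tcp_rot: [-0.0, 0.792, -0.61, -0.0]
force: [-0.4, 0.4, -4.1]
opening: 0.154
gripper_force: 60.0
grasp pt [ 482.8 -407.9  247.8] turn z -0.22 tilt fix [ 0.    0.06 -0.  ] then shift [-0.2324 -0.2046  0.008 ] opening 0.15 q6 0.65 t 48.6
plate top [225.14761842 226.24387203 227.29833904]
```

```bash
python3 -m jog '1 -0.0232 -0.0205 0 0 0 -0.2;1 -0.0232 -0.0205 0 0 0 0;1 -0.0232 -0.0205 0 0 0 0;1 -0.0232 -0.0205 0 0 0 0;1 -0.0232 -0.0205 0 0 0 0' >/dev/null
python3 -m jog '1 -0.0232 -0.0205 0 0 0 0;1 -0.0232 -0.0205 0 0 0 0;1 -0.0232 -0.0205 0 0 0 0;1 -0.0232 -0.0205 0 0 0 0;1 -0.0232 -0.0205 0 0 0 0' >/dev/null
python3 -m jog '1 0 0 0 0 0 0;1 0 0 0 0 0 0;1 0 0 0 0 0 0'
python3 - <<'E'
from h import *
go(620.3,-130.4,193.8,15)
p,W=world("wrist"); cv2.imwrite("pics/w4.png",p[:,:,::-1]); blobs(p,W,218,234,1000); print("wall"); blobs(p,W,160,172,50)
p,W=world("top"); print("top"); blobs(p,W,218,235,300)
p,_=read_camera("scene"); cv2.imwrite("pics/s4.png",cv2.resize(p[130:270,130:300,::-1],None,fx=3.5,fy=3.5))
E
```

```text
time_s: 49.95
tool_pos: [620.9, -131.6, 406.4]
tcp_rot: [0.001, 0.793, -0.609, -0.001]
force: [-0.2, -0.1, -3.6]
opening: 0.153
gripper_force: 60.0
grasp pt [ 620.5 -131.6  247.4] turn z -0.02 tilt fix [0.12 0.03 0.  ] then shift [-0.0012 -0.0002  0.0536] opening 0.15 q6 0.16 t 50.0
c(633.6 -183.0) yaw 105.1 size 85x106 z 225.9 n32489 rgb [244 227 201] px [278 147]
c(605.7 -79.0) yaw 14.7 size 32x20 z 226.2 n1102 rgb [146 127 111] px [278 340]
wall
c(644.4 -222.6) yaw 15.0 size 16x8 z 166.2 n246 rgb [131 104  69] px [278  84]
top
c(604.6 -72.6) yaw 105.1 size 85x88 z 225.8 n1394 rgb [165 140 117] px [332 168]
c(618.4 -215.6) yaw 105.7 size 36x54 z 225.8 n310 rgb [237 207 172] px [401 163]
```

View pics/w4.png

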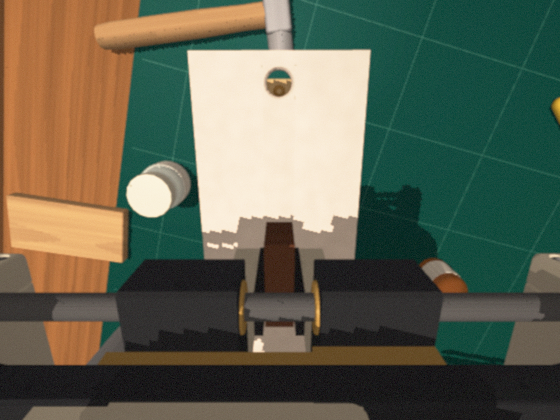

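The wrist view shows hole and pin nearly in line at (279,82). I'll measure both hole centres against the pins.

```bash
cat > hole.py <<'E'
from h import *
def rc(c,px,z,T=None):
    d=np.array([(px[0]-c["cx"])/c["fx"],-(px[1]-c["cy"])/c["fy"],-1.])
    Rm,t=T; o=t; d=Rm@d; return o+d*(z-o[2])/d[2]
a=np.radians(15); ex=np.array([np.cos(a),np.sin(a)]); ey=np.array([-ex[1],ex[0]]); C=np.array([620.3,-130.4])
def run(zt):
    for n,sgn in(("wrist",-1),("top",1)):
        o=get_obs(); p,W=world(n); c=camera_params(n)
        if n=="wrist":
            H=c["hand_eye"]; r=R.from_quat(o["tcp_rot"],scalar_first=True).as_matrix(); T=(r@H[:3,:3],r@H[:3,3]+o["tool_pos"])
        else: M=c["world_to_cam"]; T=(M[:3,:3].T,-M[:3,:3].T@M[:3,3])
        m=(abs(W[...,2]-zt)<7).astype(np.uint8)
        cs,h=cv2.findContours(m,cv2.RETR_CCOMP,cv2.CHAIN_APPROX_NONE)
        for i,k in enumerate(cs):
            if h[0][i][3]<0 or len(k)<6: continue
            mm=np.zeros_like(m); cv2.drawContours(mm,[k],0,1,-1); mm&=1-m
            v,u=np.nonzero(mm)
            if len(u)<6: continue
            w=rc(c,(u.mean(),v.mean()),zt,T)[:2]-C
            q=np.array([w@ex,w@ey])
            if abs(abs(q[1])-92)<15: print(n,"hole in frame axes",q.round(1),"px",u.mean().round(1),v.mean().round(1),len(u))
        P=W[m>0][:,:2]-C; x=P@ex; y=P@ey; s=(abs(y+70)<20) if n=="wrist" else (abs(y-80)<15)
        print(n,"x edges",np.percentile(x[s],[1,99]).round(1),"y edges",np.nanpercentile(y[abs(x)<30],[.3,99.7]).round(1))
E
python3 -c "
from hole import *
run(226)
# pins from images: brass pin via z above the wall top
p,W=world('top'); 
for y0 in(-92,92):
    q=W[...,:2]-C-y0*ey; m=(np.hypot(q[...,0],q[...,1])<12)&(W[...,2]>170)&(W[...,2]<185); print(m.sum(), [ (q[m]@ex).mean(),(q[m]@ey).mean()] if m.any() else '')
f=np.load('top0.npz')
"
```

```text
wrist hole in frame axes [ -0.6 -93.6] px 278.1 83.3 531
wrist x edges [-41.8  40.5] y edges [-107.5   61.1]
top hole in frame axes [ 0.1 89.9] px 320.0 170.7 24
top x edges [-41.5  41. ] y edges [-108.1  103.4]
0 
0
```

```bash
python3 -m jog '1 -0.0018 0 0.01 0 0 0;1 0 0 0.012 0 0 0;1 0 0 0.008 0 0 0;1 0 0 0.004 0 0 0;1 0 0 0 0 0 0'
python3 -m jog '1 0 0 0 0 0 0;1 0 0 0 0 0 0' > /dev/null
python3 -c "
from hole import *
go(620.3,-130.4,193.8,15)
run(192)
p,_=read_camera('scene'); s=cv2.resize(p[130:270,130:300,::-1],None,fx=3.5,fy=3.5)
p,_=read_camera('wrist'); w=cv2.resize(p[20:120,180:380,::-1],(s.shape[1],s.shape[1]//2))
cv2.imwrite('pics/s5.png',cv2.resize(np.vstack([s,w]),None,fx=.75,fy=.75))
"
```

```text
time_s: 50.75
tool_pos: [620.7, -129.4, 372.5]
tcp_rot: [0.001, 0.793, -0.609, -0.001]
force: [-0.2, 0.0, -2.0]
opening: 0.157
gripper_force: 60.0
grasp pt [ 621.1 -129.5  215.1] turn z 0.01 tilt fix [-0.04 -0.02  0.  ] then shift [0.0007 0.001  0.0213] opening 0.15 q6 0.16 t 51.0
wrist hole in frame axes [  0.5 -91.3] px 278.1 83.3 530
wrist x edges [-40.7  41.6] y edges [-105.2   63.5]
top hole in frame axes [ 1.  91.8] px 318.0 173.0 21
top x edges [-40.6  40.3] y edges [-105.1  105.7]
```

View pics/s5.png

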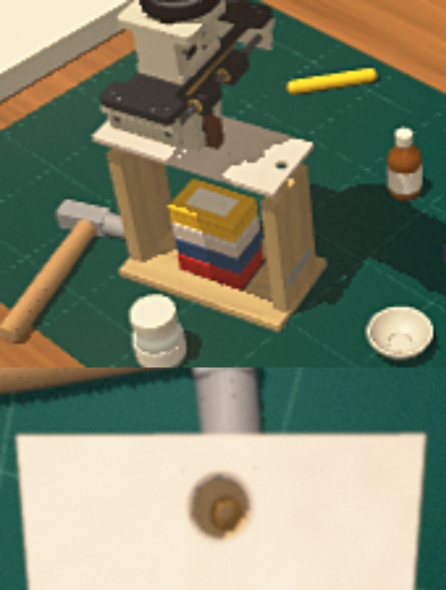

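The crop shows the pin tip within the hole, about 1 mm to the tool's +y. I'll shift 1 mm and lower.

```bash
python3 -m jog '1 0 0.001 0 0 0 0;1 0 0 0.003 0 0 0;1 0 0 0.003 0 0 0;1 0 0 0 0 0 0;1 0 0 0 0 0 0'
python3 -m jog '1 0 0 0.003 0 0 0;1 0 0 0.003 0 0 0;1 0 0 0 0 0 0;1 0 0 0 0 0 0'
python3 -c "
from hole import *
go(620.3,-130.4,193.8,15)
run(180)"
```

```text
time_s: 51.65
tool_pos: [619.8, -129.8, 367.5]
tcp_rot: [0.0, 0.793, -0.609, -0.0]
force: [-0.1, 0.5, -2.2]
opening: 0.155
gripper_force: 60.0
time_s: 52.05
tool_pos: [619.8, -129.7, 361.5]
tcp_rot: [0.0, 0.793, -0.609, -0.0]
force: [-0.5, -0.9, -3.0]
opening: 0.158
gripper_force: 60.0
grasp pt [ 619.8 -129.8  202.5] turn z 0.01 tilt fix [ 0.02 -0.    0.  ] then shift [ 0.0008 -0.0003  0.0087] opening 0.16 q6 0.16 t 52.0
wrist hole in frame axes [ -0.8 -91.6] px 277.9 82.4 33
wrist hole in frame axes [ -0.9 -91.2] px 278.1 83.2 350
wrist x edges [-42.1  40.2] y edges [-105.    63.5]
top hole in frame axes [ 1.7 92.2] px 317.4 173.6 7
top x edges [-42.1  37.2] y edges [-104.9  105.9]
```

```bash
python3 -m jog '1 0.0003 0 0.003 0 0 0;1 0 0 0.002 0 0 0;1 0 0 0 0 0 0;1 0 0 0.002 0 0 0;1 0 0 0 0 0 0'
python3 -m jog '1 0 0 0.001 0 0 0;1 0 0 0 0 0 0;1 0 0 0.001 0 0 0;1 0 0 0 0 0 0'
python3 -c "
from hole import *
go(620.3,-130.4,193.8,15)
run(172.3)"
```

```text
time_s: 52.65
tool_pos: [619.8, -130.0, 354.3]
tcp_rot: [0.0, 0.793, -0.609, -0.0]
force: [-0.7, -0.7, -2.4]
opening: 0.152
gripper_force: 60.0
time_s: 53.05
tool_pos: [619.9, -130.0, 352.6]
tcp_rot: [-0.0, 0.793, -0.609, 0.0]
force: [0.4, 1.0, -2.1]
opening: 0.153
gripper_force: 60.0
grasp pt [ 619.9 -130.   193.6] turn z 0.01 tilt fix [-0. -0. -0.] then shift [ 0.0004 -0.0003 -0.0002] opening 0.15 q6 0.16 t 53.0
wrist x edges [-42.   40.3] y edges [-105.3   63.1]
top x edges [-42.   36.5] y edges [-105.7  105.8]
```

Nearly down; creep to contact, release, retreat.

```bash
python3 -m jog '1 0 0 0.0007 0 0 0;1 0 0 0 0 0 0;1 0 0 0.0005 0 0 0;1 0 0 0 0 0 0'
python3 -m jog '-1 0 0 0 0 0 0;-1 0 0 0 0 0 0;-1 0 0 0 0 0 0;-1 0 0 0 0 0 0;-1 0 0 0 0 0 0' >/dev/null
python3 -m jog '-1 0 0 0 0 0 0;-1 0 0 0 0 0 0;-1 0 0 -0.01 0 0 0;-1 0 0 -0.03 0 0 0;-1 0 0 -0.04 0 0 0'
python3 -m jog '-1 0 0 -0.04 0 0 0;-1 0 0 0 0 0 0;-1 0 0 0 0 0 0'
python3 - <<'E'
from h import *
p,W=world("wrist"); blobs(p,W,160,182,1000)
q=W[60:200][(abs(W[60:200,:,2]-172)<6)]; A=np.c_[q[:,:2]-q[:,:2].mean(0),np.ones(len(q))]; print(np.linalg.lstsq(A,q[:,2],rcond=None)[0])
p,W=world("top"); blobs(p,W,163,181,500)
p,_=read_camera('scene'); cv2.imwrite('pics/s6.png',cv2.resize(p[130:270,130:300,::-1],None,fx=3.5,fy=3.5))
E
```

```text
time_s: 53.55
tool_pos: [619.8, -130.0, 352.6]
tcp_rot: [-0.0, 0.793, -0.609, 0.0]
force: [-3.7, 1.8, 6.1]
opening: 0.156
gripper_force: 60.0
time_s: 54.55
tool_pos: [619.5, -130.0, 431.3]
tcp_rot: [0.001, 0.793, -0.609, -0.001]
force: [0.3, -0.3, 0.2]
opening: 0.979
gripper_force: 0.0
time_s: 54.85
tool_pos: [619.8, -130.1, 473.4]
tcp_rot: [-0.001, 0.793, -0.609, 0.001]
force: [-0.4, 0.1, -0.3]
opening: 0.999
gripper_force: 0.0
c(620.1 -133.1) yaw 105.1 size 84x205 z 172.2 n19151 rgb [155 136 119] px [279 178]
[-5.15081896e-04  1.98298275e-03  1.72150764e+02]
c(607.2 -82.4) yaw 105.2 size 85x112 z 171.5 n1665 rgb [164 139 116] px [333 170]
```

View pics/s6.png

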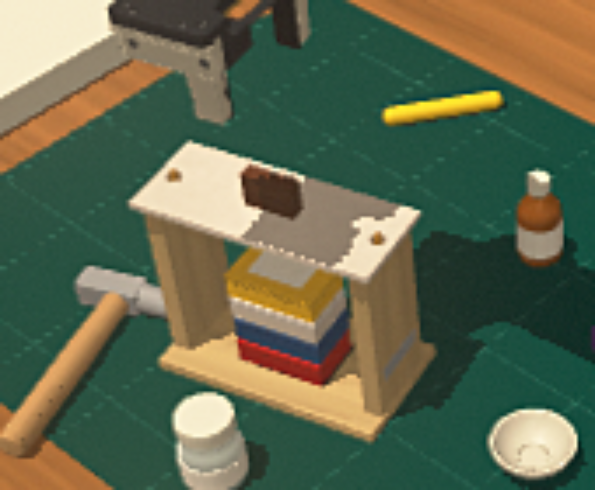

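The cover is seated level on both pins at (173,175) and (376,238), and the column is square. Handing in.

```bash
python3 -c "
from workcell import *
print(hand_in())"
```

```text
the job is handed in; nothing more can be done
None
```

The job is handed in (verdict not shown): the red, blue, white and yellow tins stand in one square column on the patch with red at the bottom, the cover measured level and seated on both pins, and the arm is clear.

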